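Set the lapping speed and hold the enabling switch in its run position

TASK

Get the glass-lapping machine running: turn the speed lever (red knob) on the dark grey controller until it is in line over the green pointer, and then push the yellow plunger of the enabling switch down half-way, so that the collar's rim stands in the green band on the stem, and finish while still holding it there. Do not press the plunger until the lever is set, never push it to the bottom (that trips the stop), and leave the pointer, mug, glass adapter and hex key where they are.

Things in the scene. Friction and masses are not known exactly. Their poses are not given: they have to be found in the camera images.
- controller: dark grey steel speed-controller box fixed to the bench, 190 mm (its x) by 200 mm (its y) by 50 mm high, anywhere on the left or right of the work area and turned by up to 30 degrees. Origin on the bench under the lever's pivot; the box reaches from 120 mm on its -x side to 70 mm on its +x side and 100 mm either way in y. z is up.
- lever_pivot (a point): centre of the aluminium lever's hub, on the vertical hinge axis, 70 mm above the bench; the axes turn with the lever, which extends along its -x, z up.
- lever_knob (a point): centre of the lever's upright red cylindrical knob, 24 mm in diameter and 45 mm tall (from 68 to 113 mm above the bench), point at 93 mm above the bench, 65 mm from the pivot. The lever is a bar 12 mm wide with its top 68 mm above the bench, reaching 76 mm from the pivot. Axes turn with the lever; -x points from pivot to knob.
- speed_lever (a joint): angle of the lever about the vertical axis (rad), counter-clockwise from above positive, -1.2 to 1.2; at 0 it points along the controller's -x. It turns with light friction (about 1.2 N at the knob) and stays where it is left. Starts between -1.1 and -0.7.
- pointer_tip (a point): upper face of the flat green set pointer near its outer end, 90 mm from the pivot, 56 mm above the bench; it turns on the same axis under the lever, -x of its axes points from pivot to tip. Its wide end, 14 mm wide, reaches from 73 to 99 mm from the pivot, so it shows beyond the lever's end.
- speed_pointer (a joint): angle of the green pointer, same axis, zero and sense as speed_lever; somewhere from -0.2 to 1.0. It is stiff and must stay as it is: it shows the angle wanted of the lever.
- run_switch: enabling switch fixed to the bench: grey housing 100 by 100 mm and 45 mm high, with a steel collar whose rim is 60 mm above the bench, carrying the sprung plunger in its centre. On the side that the controller does not take. Origin on the bench under the plunger's axis, z up.
- plunger_top (a point): centre of the flat top of the plunger's yellow cap, 48 mm in diameter and 12 mm thick; 100 mm above the bench when released, and it goes straight down. The stem under it shows above the collar black (lowest 9 mm), then a green band (9 to 15 mm above the rim), then red.
- run_plunger (a joint): how far the plunger is pressed (m): 0 released, 0.012 middle of the green band, 0.024 at the bottom. The spring needs about 4.5 N to start, 7.5 N at 0.012 and 10.5 N at the bottom, and pushes it back up when let go.
- mug: white mug, 80 mm in diameter and 95 mm tall, standing beyond the middle of the work area; origin at the centre of its underside. Leave it alone.
- adapter: glass joint adapter standing upright, clear with a frosted white ground cone in its lower half, 36 mm across its foot and 75 mm tall, on the robot's side of the middle; origin at the centre of its underside. Leave it alone.
- hex_key: steel hex key lying flat in the middle, L-shaped, 90 by 28 mm, 6 mm thick; origin at the bench under the middle of its long arm. Leave it alone.
Things that resemble listed ones, but are neither listed nor needed, are in the scene too. What is shaped like the run_switch but blue or purple is not meant.

How it is judged:
On the way, in this order (a step that is already met when the one before it is completed fails the run):
1. the lever is in line with the green pointer, plunger still up (angle between the x axis of lever_knob and the x axis of pointer_tip, either way round below 0.12 rad and velocity of joint speed_lever between -0.2 and 0.2 rad/s and value of joint run_plunger below 0.003 m), for 0.3 s.
2. the plunger is pressed into its green band (value of joint run_plunger between 0.008 and 0.016 m), for 0.5 s.
At the end, for the whole second after the job is handed in: The lever is within 0.12 rad (7 degrees) of the green pointer, which has not moved; the robot itself holds the plunger steady at 8 to 16 mm of travel (the green band and 1 mm either way) with more than 3 N; the mug, adapter and hex key are within 30 mm of where they stood (all of step 2 and angle between the x axis of lever_knob and the x axis of pointer_tip, either way round below 0.12 rad and contact force between any of the fingers, the arm and run_switch above 3 N and velocity of joint run_plunger between -0.01 and 0.01 m/s and distance of pointer_tip from where it was at the start of the episode below 0.006 m and distance of each of mug, adapter, hex_key from where it was at the start of the episode below 0.03 m); the arm keeps its last pose, push and grip.
It fails at once if the plunger is pushed to the bottom (more than 21 mm) (value of joint run_plunger above 0.021 m).
It fails at once if the plunger is pressed while the lever is off the pointer (value of joint run_plunger above 0.005 m and angle between the x axis of lever_knob and the x axis of pointer_tip, either way round above 0.16 rad).
It fails at once if the green pointer is shifted (distance of pointer_tip from where it was at the start of the episode above 0.006 m).
It fails at once if a bystander is shifted or knocked over (distance of any of mug, adapter, hex_key from where it was at the start of the episode above 0.03 m or angle between any of mug, adapter's own z axis and vertical above 0.5 rad).
It also fails if it takes over 64 s, if anything falls off the work surface, if the arm or the gripper's body presses on something with over 40 N, if the wrist force passes 120 N, or if a joint passes its speed limit or range.

ROBOT

A 6-joint arm with a two-finger parallel gripper is mounted at the origin on the work surface. World frame = base frame: x ahead of the robot, y to its left, z up, the work surface at z = 0. Lengths are in m, angles in rad, forces in N, time in s.
With the tool pointing down it reaches from about 0.35 to 0.975 m from the base axis. Payload 4.9 kg.
Tool frame: the origin (TCP) lies at the very end of the fingers, on their centre line; the grasp point (between the pads) lies 19 mm behind it; x points along the fingers, y is the direction in which the jaws open and shut, and the axes are right-handed (so a half turn about x gives the same grasp; the last joint's range is limited). The gripper opens to 85 mm and grips with 20 to 120 N. Pads are 22 mm wide; open, the fingers measure 114 mm over their backs; the gripper's body (76 mm by 85 mm) begins 54 mm behind the grasp point. The pads swing forward as they close: fully open they stand 13 mm farther back than shut.
Start: joints at [1.041, 0.053, 1.613, -0, 1.476, -0.119], TCP at [0.25, 0.573, 0.231] pointing down, gripper open.
Joint ranges: [-3.01, 3.01], [-1.01, 2.22], [0.06, 2.58], [-1.02, 4.17], [0.09, 2.62], [-3.14, 3.14]. Speed limits (rad/s): [2.57, 2.57, 3.14, 3.14, 3.14, 3.14].

INTERFACE

Orientations are given as a rotation vector (axis times angle).
In Python, from station import ctrl, get_image, calibration, finish_job, search_frame, cut_out, mark_of gives the robot as it stands. The module is installed in compiled form; this text tells all that it offers.
- The arm moves only by the tool arm_command, never from a script. Its argument "plan" is a list that holds one entry, the list of rows, each a list of 7 numbers: the shift along the tool's x, y, z in m, then the turn, a rotation vector about the tool's x, y, z in degrees, then the finger opening in m, from 0 to 0.0854. A call has 1 to 20 rows; each row shifts and turns the pose as measured when the row begins, along the tool's axes as they then stand; what a row does not reach is not made up. A row lasts 1/12 s, in which the tool goes at most 41.7 mm and 7.16 degrees, less where a joint would pass 70% of its speed; a pose out of reach is approached as far as the arm can. A call with a gripper value outside its range is refused whole. The fingers move at their own pace and stop on an object; "squeeze" is the grip in N (left out, the last holds). Time passes only in rows, so rows that do not move let the fingers close. It gives the time, the measured TCP pose, the force and the opening at its end, in the units of the state.
- ctrl.get_obs(): the state, without advancing time (a new reading comes with each control period).
- get_image(name): name is "side" or "top" or "wrist"; returns the picture (384x512x3 uint8, red, green, blue); there is no depth.
- calibration(name): a dict with "fx", "fy", "cx", "cy" (pixels), "cam_to_world" (4x4, takes a point from camera to world coordinates); the wrist camera has in their place "hand_eye" (4x4, takes a point from camera to tool coordinates, whose origin is the TCP and whose axes are the tool frame's). Camera axes: x right, y down, z forward; pixel columns grow to the right and rows downward; lengths in m; the calibration is good to about 2 mm. A picture is of the moment at which its call begins: read the wrist's pose just before it. calibration takes no time and is no camera call.
- finish_job(): hands the job in, once; it reports no verdict.
Trained networks look in the newest picture that a camera, given by its name, has taken for a name from the list of things; names that differ only in an ending like _2 or _b are one class to them, and where a whole thing is asked for, a point or a joint stands for the part that bears it (a point fixed in the world has none). Each returns a list of dicts, best first, with "conf" (0 to 1); they miss things now and then, are a little off and sometimes report something else, mostly with a low value. They report only what shows in the picture. A call takes as long as a camera call. They do not tell look-alikes from the thing itself.
- search_frame(camera, thing): "at" ([x, y, z] in m, in the coordinates of the camera as it stood for that picture, good to about 4 mm: the middle of the surface that is visible of it).
- cut_out(camera, thing): "mask" (384x512 bool, what is visible of it).
- mark_of(camera, thing): "at" ([x, y, z] in m, in the coordinates of the camera as it stood for that picture, good to about 4 mm: a listed point, or the origin of a listed thing).
The state is a dict: "t": time; "q": joint angles; "dq": joint speeds; "effort": joint torques, N m; "tool_pos": TCP position; "tool_rot": TCP orientation; "contact_force": force on the tool from outside, world axes, zero at the start; "wrist_torque": the same for the moment, N m; "opening": finger opening in m.
Only numpy, scipy, OpenCV 4.12 (cv2) and the standard library are available. Lean on these libraries where they do the work, as an engineer would, in place of code of your own. Each camera call takes 0.05 s, during which the arm holds its last target. There are 200 camera calls.

## Working session

There is one attempt and no reset: what is moved stays moved. The work goes in short steps, Python scripts to look and compute and a tool call to move; the robot and the scene stay as the last step left them, time stands still between calls to the robot, and variables do not carry over. Pictures are saved under pics/ and viewed, about 8 in all and at most 12, crops included, and the job is handed in when it is done.

Besides the shell and the picture viewer there is one more tool, called after "Call:" by a JSON object that holds its "op" and its "data". arm_command: Moves the arm, as the interface text tells. Its arguments: {"type":"object","properties":{"plan":{"type":"array","items":{"type":"array","items":{"type":"array","items":{"type":"number"}}}},"squeeze":{"type":"number"}},"required":["plan"]}

```bash
mkdir -p pics
cat > h.py <<'E'
import numpy as np, cv2
from scipy.spatial.transform import Rotation as R
from station import ctrl, get_image, calibration, finish_job, search_frame, cut_out, mark_of
def T(cam):
    c=calibration(cam)
    if 'cam_to_world' in c: return np.array(c['cam_to_world'])
    o=ctrl.get_obs(); M=np.eye(4); M[:3,:3]=R.from_rotvec(o['tool_rot']).as_matrix(); M[:3,3]=o['tool_pos']
    return M@np.array(c['hand_eye'])
def w(M,p): return (M@np.append(p,1))[:3]
def shot(cam,name=None):
    M=T(cam); im=get_image(cam)
    if name: cv2.imwrite(f'pics/{name}.png',im[:,:,::-1])
    return M,im
def marks(cam,M,things):
    for t in things:
        for d in mark_of(cam,t)[:3]: print(cam,t,round(d['conf'],2),np.round(w(M,d['at']),4))
def state():
    o=ctrl.get_obs(); print('t',round(o['t'],2),'p',np.round(o['tool_pos'],4),'F',np.round(o['contact_force'],1),'op',round(o['opening'],4)); print(np.round(R.from_rotvec(o['tool_rot']).as_matrix(),3).tolist(),np.round(o['q'],2)); return o
E
python3 - <<'E'
from h import *
state()
ims=[]
for c in ['top','side']:
    M,im=shot(c); ims.append(im)
    marks(c,M,['lever_pivot','lever_knob','pointer_tip','plunger_top','mug','adapter','hex_key'] )
cv2.imwrite('pics/a.png',np.vstack(ims)[:,:,::-1][:,:] if 0 else cv2.resize(np.hstack(ims)[:,:,::-1],(800,300)))
cv2.imwrite('pics/top.png',ims[0][:,:,::-1]);cv2.imwrite('pics/side.png',ims[1][:,:,::-1])
E
```

```text
t 0.0 p [0.2493 0.5725 0.2301] F [-0.3  0.1 -0. ] op 0.0851
[[-0.001, 0.399, 0.917], [-0.002, 0.917, -0.399], [-1.0, -0.002, -0.0]] [ 1.04  0.05  1.61 -0.    1.48 -0.12]
top lever_pivot 0.55 [0.5291 0.2403 0.0759]
top lever_knob 0.73 [0.4738 0.276  0.0965]
top pointer_tip 0.57 [0.4573 0.1825 0.0572]
top plunger_top 0.87 [ 0.4222 -0.2131  0.1004]
top plunger_top 0.79 [ 0.5882 -0.2333  0.1031]
top plunger_top 0.79 [ 0.327  -0.4032  0.0961]
top mug 0.81 [0.761  0.0518 0.0048]
top mug 0.63 [ 5.888e-01 -2.334e-01 -3.000e-04]
top adapter 0.65 [0.385  0.0067 0.0023]
top hex_key 0.57 [ 0.5592 -0.0117  0.0007]
side lever_pivot 0.46 [0.5252 0.238  0.0684]
side lever_knob 0.57 [0.4714 0.2691 0.0938]
side pointer_tip 0.63 [0.4587 0.1777 0.0573]
side plunger_top 0.97 [ 0.5034 -0.399   0.0983]
side plunger_top 0.75 [ 0.3302 -0.4017  0.1024]
side plunger_top 0.59 [ 0.4213 -0.2135  0.0993]
side mug 0.66 [ 0.7612  0.0463 -0.0023]
side adapter 0.69 [ 0.3802  0.0073 -0.0029]
side hex_key 0.65 [ 0.5564 -0.0116 -0.0009]
```

View pics/top.png

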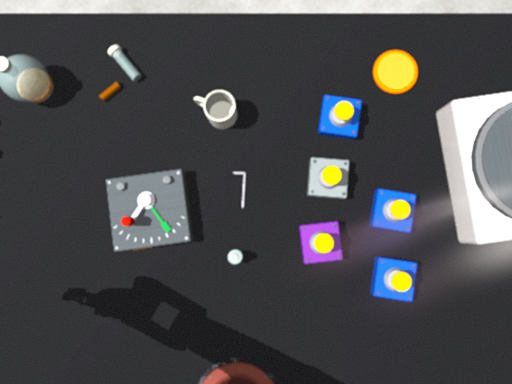

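View pics/side.png

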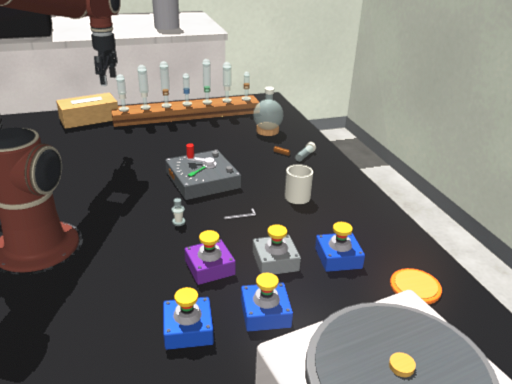

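The top view shows the grey switch at (330,176), which is the wanted one. The purple one is at (322,243), and the rest are blue. The lever knob is at (126,221), the pivot at (147,200) and the green tip at (166,229). The side view agrees. The lever has to turn about +73°.

I'm moving over the knob for a closer look.

Call:
{"op": "arm_command", "data": {"plan": [[[0, -0.0187, 0.0323, 0, 0, 0, 0.05], [0, -0.0187, 0.0323, 0, 0, 0, 0.05], [0, -0.0187, 0.0323, 0, 0, 0, 0.05], [0, -0.0187, 0.0323, 0, 0, 0, 0.05], [0, -0.0187, 0.0323, 0, 0, 0, 0.05], [0, -0.0187, 0.0323, 0, 0, 0, 0.05], [0, -0.0187, 0.0323, 0, 0, 0, 0.05], [0, -0.0187, 0.0323, 0, 0, 0, 0.05], [0, -0.0187, 0.0323, 0, 0, 0, 0.05], [0, -0.0187, 0.0323, 0, 0, 0, 0.05], [0, 0, 0, 4.5, 0, 0, 0.05], [0, 0, 0, 4.5, 0, 0, 0.05], [0, 0, 0, 0, 0, 0, 0.05]]]}}

```text
t: 1.88
tool_pos: [0.4815, 0.2592, 0.2323]
tool_rot: [0.451, 1.52, -0.444]
contact_force: [1.4, -0.3, -0.8]
opening: 0.05
```

Run:
```python
from h import *
state()
M,im=shot('wrist','w1')
marks('wrist',M,['lever_pivot','lever_knob','pointer_tip'])
```

```text
t 1.88 p [0.4815 0.2592 0.2323] F [ 1.4 -0.3 -0.8] op 0.05
[[0.005, 0.541, 0.841], [0.003, 0.841, -0.541], [-1.0, 0.005, 0.003]] [ 0.36 -0.14  1.8   0.    1.48 -0.64]
wrist lever_pivot 0.78 [0.5225 0.2383 0.0714]
wrist lever_knob 0.56 [0.4666 0.2711 0.0878]
```

View pics/w1.png

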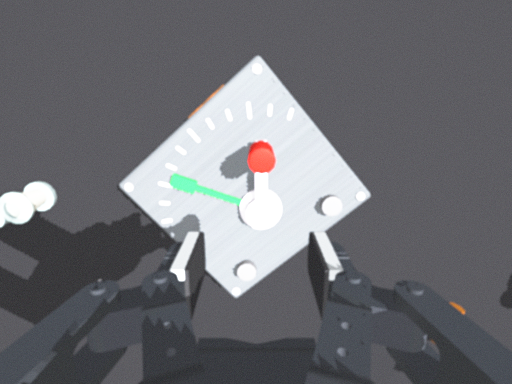

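The wrist view shows the knob top at about (261,148), the hub at (261,210) and the outer end of the green pointer at (180,182). I'll project these onto their known heights.

Run:
```python
from h import *
M=T('wrist'); c=calibration('wrist'); im=cv2.imread('pics/w1.png')[:,:,::-1].astype(int)
def ray(uv,z):
    d=M[:3,:3]@np.array([(uv[0]-c['cx'])/c['fx'],(uv[1]-c['cy'])/c['fy'],1]); return M[:3,3]+d*(z-M[2,3])/d[2]
g=(im[...,1]>im[...,0]+60)&(im[...,1]>im[...,2]+40)
v,u=np.nonzero(g); P=np.array([ray((a,b),.056)[:2] for a,b in zip(u,v)])
mu=P.mean(0); d=np.linalg.svd(P-mu)[2][0] if len(P)<3000 else None
print('green n',len(P),'mean',mu,'axis deg',np.degrees(np.arctan2(d[1],d[0])))
piv=ray((261,210),.075); k=ray((261,148),.113); tip=P[np.argmax(np.hypot(*(P-piv[:2]).T))]
print('piv',piv,'knob',k,'tip end',tip, np.linalg.norm(tip-piv[:2]), np.linalg.norm(k-piv))
for n,a in (('lever',k),('tip',tip),('gmean',mu)): print(n,np.degrees(np.arctan2(a[1]-piv[1],a[0]-piv[0])))
print('d tool to knob',M[:3,3], )
```

```text
green n 677 mean [0.46799803 0.1975041 ] axis deg 38.16527384258255
piv [0.51695042 0.24295083 0.075     ] knob [0.45791674 0.27923499 0.113     ] tip end [0.44454903 0.17752265] 0.09758487758039307 0.07902857086872463
lever 148.42366395426185
tip -137.89629306834354
gmean -137.12678596267017
d tool to knob [0.41705705 0.2992248  0.37331961]
```

Call:
{"op": "arm_command", "data": {"plan": [[[0, 0.005, -0.018, 0, 0, 0, 0.05], [0.03, 0, 0, 0, 0, 0, 0.05], [0.03, 0, 0, 0, 0, 0, 0.05], [0.03, 0, 0, 0, 0, 0, 0.05], [0.03, 0, 0, 0, 0, 0, 0.05], [0.03, 0, 0, 0, 0, 0, 0.05], [0, 0, 0, 0, 0, 0, 0.05]]]}}

```text
t: 2.67
tool_pos: [0.469, 0.2823, 0.0824]
tool_rot: [0.438, 1.515, -0.419]
contact_force: [-1.7, -1.3, -1.7]
opening: 0.0498
```

Run:
```python
from h import *
state()
M,im=shot('wrist','w2')
marks('wrist',M,['lever_pivot','lever_knob','pointer_tip'])
```

```text
t 2.67 p [0.469  0.2823 0.0824] F [-1.7 -1.3 -1.7] op 0.0498
[[0.015, 0.521, 0.854], [0.008, 0.854, -0.521], [-1.0, 0.015, 0.009]] [ 0.41 -0.    1.93  0.    1.2  -0.62]
wrist lever_pivot 0.68 [0.5196 0.2382 0.073 ]
wrist lever_knob 0.84 [0.4684 0.2746 0.0893]
wrist pointer_tip 0.71 [0.4536 0.1814 0.0539]
```

View pics/w2.png

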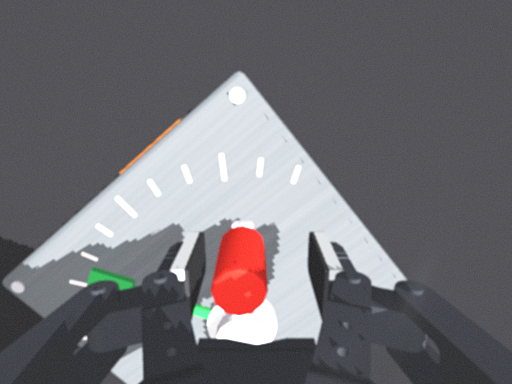

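The knob stands between the fingers at (240,270), about 7 mm off centre. I'll centre on it, narrow to a loose cage and swing the first part of the arc.

Call:
{"op": "arm_command", "data": {"plan": [[[0, -0.007, 0.002, 0, 0, 0, 0.03], [0, 0, 0, 0, 0, 0, 0.03], [0, 0, 0, 0, 0, 0, 0.03], [0, -0.0075, 0.0004, -6, 0, 0, 0.03], [0, -0.0075, 0.0004, -6, 0, 0, 0.03], [0, -0.0075, 0.0004, -6, 0, 0, 0.03], [0, -0.0075, 0.0004, -6, 0, 0, 0.03], [0, -0.0075, 0.0004, -6, 0, 0, 0.03], [0, -0.0075, 0.0004, -6, 0, 0, 0.03], [0, 0, 0, 0, 0, 0, 0.03]]]}}

```text
t: 3.7
tool_pos: [0.4696, 0.2379, 0.1054]
tool_rot: [-0.063, 1.516, 0.108]
contact_force: [-0.1, 0.5, 0.0]
opening: 0.0301
```

Run:
```python
from h import *
state()
M,im=shot('wrist','w3')
marks('wrist',M,['lever_pivot','lever_knob','pointer_tip'])
M,im=shot('top')
marks('top',M,['lever_pivot','lever_knob','pointer_tip'])
```

```text
t 3.7 p [0.4696 0.2379 0.1054] F [-0.1  0.5  0. ] op 0.0301
[[0.051, -0.11, 0.993], [0.032, 0.994, 0.109], [-0.998, 0.026, 0.054]] [ 0.32 -0.11  1.99  0.02  1.2  -1.37]
wrist lever_pivot 0.93 [0.5212 0.2359 0.0735]
wrist lever_knob 0.68 [0.4589 0.2366 0.0838]
wrist pointer_tip 0.57 [0.4521 0.1783 0.0545]
top lever_pivot 0.56 [0.5282 0.2378 0.0758]
top lever_knob 0.47 [0.465  0.2407 0.0963]
top lever_knob 0.32 [ 0.5607 -0.0113  0.0021]
top pointer_tip 0.6 [0.4557 0.1836 0.0585]
```

The tool has drifted up 23 mm and tilted by 3°, but the lever has followed to about 180°. I'll correct both and then continue in shorter pieces.

Call:
{"op": "arm_command", "data": {"plan": [[[0.012, 0, -0.003, 0, 1.6, -0.8, 0.03], [0.012, 0, -0.003, 0, 1.6, -0.8, 0.03], [0, 0, 0, 0, 0, 0, 0.03]]]}}

```text
t: 4.35
tool_pos: [0.4648, 0.2392, 0.0808]
tool_rot: [-0.087, 1.572, 0.082]
contact_force: [-0.5, 0.8, -0.2]
opening: 0.0295
```

Run:
```python
from h import *
state()
M,im=shot('wrist','w4')
marks('wrist',M,['lever_pivot','lever_knob','pointer_tip'])
```

```text
t 4.35 p [0.4648 0.2392 0.0808] F [-0.5  0.8 -0.2] op 0.0295
[[-0.002, -0.107, 0.994], [-0.003, 0.994, 0.107], [-1.0, -0.003, -0.003]] [ 0.33 -0.04  1.97 -0.    1.22 -1.34]
wrist lever_pivot 0.86 [0.5245 0.2362 0.0752]
wrist lever_knob 0.96 [0.459  0.2372 0.0881]
wrist pointer_tip 0.71 [0.4548 0.1814 0.0531]
```

View pics/w4.png

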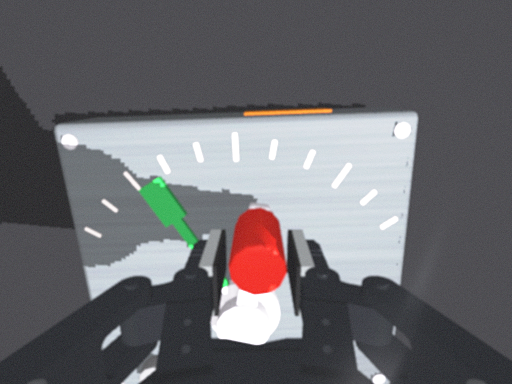

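Call:
{"op": "arm_command", "data": {"plan": [[[0.002, -0.0077, 0, -5.5, 0.3, -0.1, 0.03], [0.002, -0.0077, 0, -5.5, 0.3, -0.1, 0.03], [0.002, -0.0077, 0, -5.5, 0.3, -0.1, 0.03], [0, 0, 0, 0, 0, 0, 0.03]]]}}

```text
t: 4.88
tool_pos: [0.4718, 0.2185, 0.0811]
tool_rot: [-0.323, 1.555, 0.318]
contact_force: [0.2, 0.8, 0.1]
opening: 0.0297
```

Run:
```python
from h import *
state()
M,im=shot('wrist','w5')
marks('wrist',M,['lever_pivot','lever_knob','pointer_tip'])
M,im=shot('top')
marks('top',M,['lever_pivot','lever_knob','pointer_tip'])
```

```text
t 4.88 p [0.4718 0.2185 0.0811] F [0.2 0.8 0.1] op 0.0297
[[-0.007, -0.397, 0.918], [-0.004, 0.918, 0.397], [-1.0, -0.001, -0.009]] [ 0.29 -0.05  1.98 -0.    1.22 -1.69]
wrist lever_pivot 0.8 [0.5236 0.236  0.0719]
wrist lever_knob 0.84 [0.4611 0.2156 0.0848]
wrist pointer_tip 0.87 [0.4547 0.1828 0.0543]
top lever_pivot 0.49 [0.5302 0.2403 0.0724]
top lever_knob 0.47 [0.467  0.2176 0.0959]
top pointer_tip 0.55 [0.4564 0.1839 0.0572]
```

Call:
{"op": "arm_command", "data": {"plan": [[[0.001, -0.0075, -0.001, -5, 0, 0, 0.03], [0.001, -0.0075, -0.001, -5, 0, 0, 0.03], [0.001, -0.0075, -0.001, -5, 0, 0, 0.03], [0, 0, 0, 0, 0, 0, 0.03]]]}}

```text
t: 5.62
tool_pos: [0.4796, 0.1999, 0.0785]
tool_rot: [-0.531, 1.511, 0.534]
contact_force: [-0.3, 0.1, -0.3]
opening: 0.0299
```

Run:
```python
from h import *
state()
M,im=shot('wrist','w6')
marks('wrist',M,['lever_pivot','lever_knob','pointer_tip'])
M,im=shot('top')
marks('top',M,['lever_pivot','lever_knob','pointer_tip'])
```

```text
t 5.62 p [0.4796 0.1999 0.0785] F [-0.3  0.1 -0.3] op 0.0299
[[-0.007, -0.629, 0.778], [-0.001, 0.778, 0.629], [-1.0, 0.004, -0.006]] [ 0.25 -0.05  1.98  0.    1.21 -2.  ]
wrist lever_pivot 0.62 [0.5216 0.2361 0.0731]
wrist lever_knob 0.55 [0.4709 0.1974 0.0841]
wrist lever_knob 0.42 [0.5225 0.2391 0.0011]
wrist pointer_tip 0.93 [0.4559 0.1823 0.0545]
top lever_pivot 0.56 [0.4777 0.199  0.0964]
top lever_knob 0.48 [0.4784 0.2    0.0969]
top pointer_tip 0.55 [0.3816 0.01   0.0047]
top pointer_tip 0.41 [0.4592 0.1841 0.056 ]
```

View pics/w6.png

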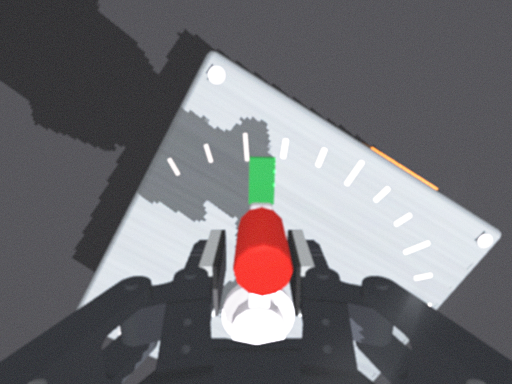

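The lever's end at (262,207) is centred under the green pointer's wide end at (249–275, 180), so they are in line. I'm opening the fingers and lifting straight up, then I'll check.

Call:
{"op": "arm_command", "data": {"plan": [[[0, 0, 0, 0, 0, 0, 0.05], [0, 0, 0, 0, 0, 0, 0.05], [-0.025, 0, 0, 0, 0, 0, 0.05], [-0.025, 0, 0, 0, 0, 0, 0.05], [-0.025, 0, 0, 0, 0, 0, 0.05], [-0.025, 0, 0, 0, 0, 0, 0.05], [-0.02, 0, -0.02, 0, 0, 0, 0.02], [0, 0, 0, 0, 0, 0, 0]]]}}

```text
t: 6.68
tool_pos: [0.4618, 0.1879, 0.2008]
tool_rot: [-0.53, 1.52, 0.534]
contact_force: [0.9, 0.2, 0.4]
opening: 0.0269
```

Run:
```python
from h import *
state()
M,im=shot('wrist','w7')
marks('wrist',M,['lever_pivot','lever_knob','pointer_tip'])
M,im=shot('top')
marks('top',M,['lever_pivot','lever_knob','pointer_tip'])
```

```text
t 6.68 p [0.4618 0.1879 0.2008] F [0.9 0.2 0.4] op 0.0269
[[-0.015, -0.627, 0.779], [-0.003, 0.779, 0.627], [-1.0, 0.007, -0.013]] [ 0.24 -0.23  1.93  0.    1.46 -2.01]
wrist lever_pivot 0.57 [0.5218 0.2375 0.0699]
wrist lever_knob 0.73 [0.4708 0.1946 0.086 ]
wrist pointer_tip 0.69 [0.453  0.1822 0.0528]
top lever_pivot 0.49 [0.5264 0.2377 0.0749]
top lever_knob 0.57 [0.4782 0.2017 0.0953]
top pointer_tip 0.62 [0.4568 0.1834 0.0588]
```

View pics/w7.png

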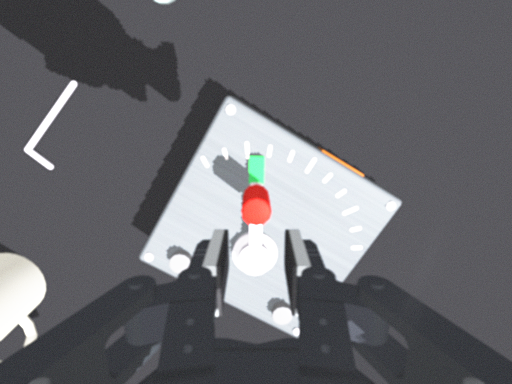

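The hub at (255,255), knob at (256,205) and green end at (257,168) lie on one line. Next I'm moving over the grey switch with the fingers shut.

Call:
{"op": "arm_command", "data": {"plan": [[[0, -0.0339, -0.0138, 0, 0, 0, 0], [0, -0.0339, -0.0138, 0, 0, 0, 0], [0, -0.0339, -0.0138, 0, 0, 0, 0], [0, -0.0339, -0.0138, 0, 0, 0, 0], [0, -0.0339, -0.0138, 0, 0, 0, 0], [0, -0.0339, -0.0138, 0, 0, 0, 0], [0, -0.0339, -0.0138, 0, 0, 0, 0], [0, -0.0339, -0.0138, 0, 0, 0, 0], [0, -0.0339, -0.0138, 0, 0, 0, 0], [0, -0.0339, -0.0138, 0, 0, 0, 0], [0, -0.0339, -0.0138, 0, 0, 0, 0], [0, -0.0339, -0.0138, 0, 0, 0, 0], [0, 0, 0, 0, 0, 0, 0], [0, 0, 0, 0, 0, 0, 0]]]}}

```text
t: 8.25
tool_pos: [0.5907, -0.2493, 0.1757]
tool_rot: [-0.527, 1.543, 0.553]
contact_force: [-1.2, 0.1, -0.2]
opening: -0.0
```

Run:
```python
from h import *
state()
M,im=shot('wrist','w8')
marks('wrist',M,['plunger_top','run_switch'])
```

```text
t 8.25 p [ 0.5907 -0.2493  0.1757] F [-1.2  0.1 -0.2] op -0.0
[[-0.043, -0.633, 0.773], [0.002, 0.774, 0.634], [-0.999, 0.029, -0.032]] [-0.51  0.15  1.6  -0.02  1.43 -2.76]
wrist plunger_top 0.59 [ 0.416  -0.2116  0.0974]
wrist plunger_top 0.58 [ 0.5858 -0.233   0.1008]
wrist run_switch 0.92 [ 0.42   -0.2117  0.0032]
wrist run_switch 0.87 [ 0.5845 -0.2316 -0.0045]
wrist run_switch 0.63 [ 0.7474 -0.2665 -0.0015]
```

View pics/w8.png

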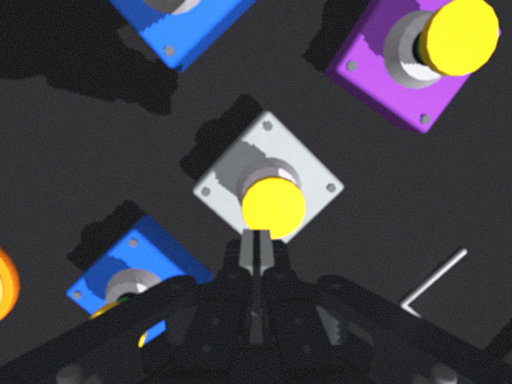

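The grey switch's yellow cap is at (273,208), and the shut fingertips are at (257,235). I'll centre, level the tool and descend to just above the cap.

Call:
{"op": "arm_command", "data": {"plan": [[[0, 0.015, 0.007, 0, -1.8, -1.6, 0], [0.02, 0, 0, 0, 0, 0, 0], [0.02, 0, 0, 0, 0, 0, 0], [0.015, 0, 0, 0, 0, 0, 0], [0, 0, 0, 0, 0, 0, 0], [0, 0, 0, 0, 0, 0, 0]]]}}

```text
t: 8.9
tool_pos: [0.587, -0.2218, 0.1225]
tool_rot: [-0.548, 1.496, 0.545]
contact_force: [-0.5, -0.1, 1.8]
opening: -0.0002
```

Run:
```python
from h import *
state()
M,im=shot('side'); marks('side',M,['plunger_top'])
M,im=shot('wrist'); marks('wrist',M,['plunger_top'])
```

```text
t 8.9 p [ 0.587  -0.2218  0.1225] F [-0.5 -0.1  1.8] op -0.0002
[[0.005, -0.644, 0.765], [-0.0, 0.765, 0.644], [-1.0, -0.004, 0.004]] [-0.48  0.14  1.7   0.    1.29 -2.75]
side plunger_top 0.75 [ 0.4223 -0.2134  0.0975]
side plunger_top 0.6 [ 0.3276 -0.403   0.1005]
side plunger_top 0.58 [ 0.5026 -0.3981  0.0979]
wrist plunger_top 0.8 [ 0.5861 -0.2332  0.0997]
```

Call:
{"op": "arm_command", "data": {"plan": [[[0, -0.008, -0.007, 0, 0, 0, 0], [0.008, 0, 0, 0, 0, 0, 0], [0.008, 0, 0, 0, 0, 0, 0], [0, 0, 0, 0, 0, 0, 0], [0, 0, 0, 0, 0, 0, 0]]]}}

```text
t: 9.52
tool_pos: [0.5897, -0.2369, 0.1101]
tool_rot: [-0.552, 1.49, 0.537]
contact_force: [0.4, -0.1, 0.4]
opening: 0.0002
```

Call:
{"op": "arm_command", "data": {"plan": [[[0.004, 0.003, 0, 0, 0, 0, 0], [0.004, 0, 0, 0, 0, 0, 0], [0.003, 0, 0, 0, 0, 0, 0], [0, 0, 0, 0, 0, 0, 0], [0, 0, 0, 0, 0, 0, 0]]]}}

```text
t: 9.93
tool_pos: [0.5881, -0.2349, 0.0991]
tool_rot: [-0.552, 1.49, 0.537]
contact_force: [-1.8, 0.8, 4.6]
opening: -0.0002
```

The tool touches the cap at z = 0.099 with 4.6 N, which matches the spring's starting force. Now I'm pressing to about 0.088 in small steps.

Call:
{"op": "arm_command", "data": {"plan": [[[0.003, 0, 0, 0, 0, 0, 0], [0.003, 0, 0, 0, 0, 0, 0], [0.003, 0, 0, 0, 0, 0, 0], [0, 0, 0, 0, 0, 0, 0], [0, 0, 0, 0, 0, 0, 0]]]}}

```text
t: 10.35
tool_pos: [0.5883, -0.235, 0.0937]
tool_rot: [-0.553, 1.491, 0.537]
contact_force: [-2.6, 0.8, 5.6]
opening: -0.0001
```

Call:
{"op": "arm_command", "data": {"plan": [[[0.003, 0, 0, 0, 0, 0, 0], [0.003, 0, 0, 0, 0, 0, 0], [0.002, 0, 0, 0, 0, 0, 0], [0, 0, 0, 0, 0, 0, 0], [0, 0, 0, 0, 0, 0, 0]]]}}

```text
t: 10.77
tool_pos: [0.5884, -0.235, 0.0901]
tool_rot: [-0.553, 1.493, 0.538]
contact_force: [-3.5, 0.8, 5.8]
opening: -0.0004
```

Run:
```python
from h import *
for i in range(3):
    M,im=shot('side'); o=ctrl.get_obs(); print(np.round(o['tool_pos'],4),np.round(o['contact_force'],1))
c=calibration('side'); p=(np.linalg.inv(M)@[.588,-.234,.07,1])[:3]; u,v=int(c['fx']*p[0]/p[2]+c['cx']),int(c['fy']*p[1]/p[2]+c['cy'])
a=cv2.resize(im[v-35:v+35,u-35:u+35],(500,500),interpolation=cv2.INTER_CUBIC)
cv2.imwrite('pics/s9.png',a[:,:,::-1])
marks('side',M,['lever_pivot','lever_knob','pointer_tip','mug','adapter','hex_key'])
```

```text
[ 0.5884 -0.2351  0.0902] [-3.4  0.7  6.9]
[ 0.5884 -0.2351  0.0902] [-3.5  1.7  6.9]
[ 0.5884 -0.2351  0.0901] [-2.7  1.9  6.9]
side lever_pivot 0.68 [0.5269 0.2358 0.0658]
side lever_knob 0.67 [0.474  0.1964 0.0949]
side pointer_tip 0.52 [0.4562 0.1814 0.0553]
side mug 0.91 [7.619e-01 4.870e-02 3.000e-04]
side adapter 0.83 [ 0.3805  0.005  -0.0019]
side hex_key 0.5 [ 0.5564 -0.0136  0.0023]
```

View pics/s9.png

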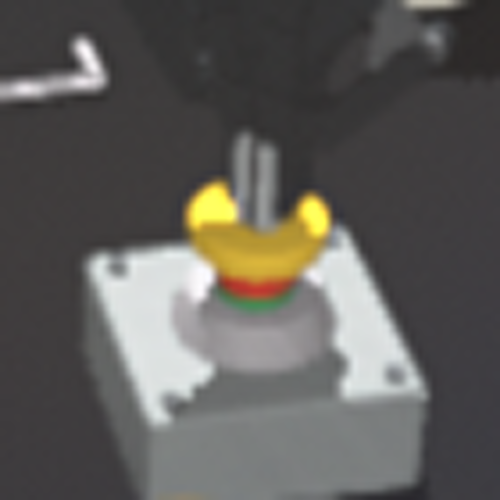

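The rim is at the lower edge of the green band: red and green show and no black does, and 6.9 N means about 10 mm of travel. I'll press about 2 mm more to reach the middle.

Call:
{"op": "arm_command", "data": {"plan": [[[0.003, 0, 0, 0, 0, 0, 0], [0.003, 0, 0, 0, 0, 0, 0], [0, 0, 0, 0, 0, 0, 0]]]}}

```text
t: 11.47
tool_pos: [0.5884, -0.2351, 0.0871]
tool_rot: [-0.554, 1.494, 0.539]
contact_force: [-3.2, 1.3, 7.7]
opening: 0.0
```

Run:
```python
from h import *
for i in range(16):
    M,im=shot('side'); o=ctrl.get_obs()
    if i%5==0: print(round(o['t'],2),np.round(o['tool_pos'],4),np.round(o['contact_force'],1))
c=calibration('side'); p=(np.linalg.inv(M)@[.588,-.234,.07,1])[:3]; u,v=int(c['fx']*p[0]/p[2]+c['cx']),int(c['fy']*p[1]/p[2]+c['cy'])
cv2.imwrite('pics/s10.png',cv2.resize(im[v-35:v+35,u-35:u+35],(500,500),interpolation=cv2.INTER_CUBIC)[:,:,::-1])
```

```text
11.52 [ 0.5884 -0.2351  0.0876] [-4.1  1.2  7.4]
11.77 [ 0.5884 -0.2351  0.0876] [-4.1  1.8  7.7]
12.02 [ 0.5884 -0.2351  0.0875] [-4.7  1.1  6.4]
12.27 [ 0.5884 -0.2351  0.0875] [-4.2  1.2  7.4]
```

View pics/s10.png

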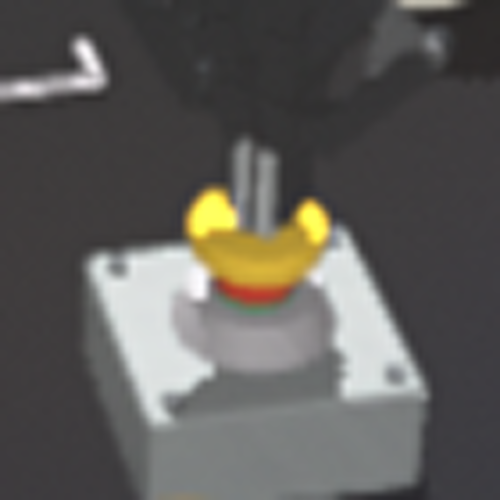

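The hold is steady at z = 0.0875, about 12.5 mm of travel at about 7.4 N. A thin green strip and the red still show above the rim. I'm handing it in.

```bash
python3 -c "
from h import *
print(finish_job()); state()"
```

```text
the job is handed in; nothing more can be done
None
the job is handed in; nothing more can be done
```

I set the lever over the green pointer, pressed the grey switch's plunger into its green band and handed the job in at about 12.3 s while still holding it. No verdict was reported.

- **Lever:** I turned it about 72° with the knob loosely held between the fingers. The wrist picture after letting go showed hub, knob and pointer on one line. The network readings agreed to about 3°, against the 7° allowed. The pointer stayed put within the roughly 4 mm measuring error.
- **Plunger:** It was held for the last 0.8 s at z = 0.0875, about 12.5 mm of travel. The force read 6.4 to 7.7 N, with a side force of about 4 N. The side picture showed a thin green strip at the collar's rim with red above it.
- **Mug, adapter and hex key:** All three read within a few millimetres of where they stood at the start, in a side-camera check made just before the final press.
- **Problems on the way:** During the first swing the tool drifted up 23 mm and tilted about 3°, which I corrected before going on. One of two top-camera readings misplaced the pivot and pointer while the gripper hid them, so I ignored it. The final state after hand-in could not be read.

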